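# Hang the keyhole parts tray on its stud

### The arm

A 6-joint arm with a two-finger parallel gripper is mounted at the origin on a cart in front of the work surface, level with it; the furniture and walls round the work are solid. World frame = base frame: x ahead of the robot, y to its left, z up, the work surface at z = 0. Lengths are in m, angles in rad, forces in N, time in s.
With the tool pointing down it reaches from about 0.35 to 0.975 m from the base axis. Payload 4.9 kg.
Tool frame: the origin (TCP) lies midway between the tips of the shut fingers; the grasp point (between the pads) lies manip.grip_depth behind it (manip.grip_depth is the distance from the TCP to the grasp point, in m); z points along the fingers, x is the direction in which the jaws open and shut, and the axes are right-handed (so a half turn about z gives the same grasp; the last joint's range is limited). The gripper opens to 85 mm and grips with 20 to 120 N. Pads are 22 mm wide; open, the fingers measure 114 mm over their backs; the gripper's body (76 mm by 85 mm) begins 54 mm behind the grasp point. The pads swing forward as they close: fully open they stand 13 mm farther back than shut.
Start: joints at [-1.42, 0.053, 1.613, -0, 1.476, -0.119], TCP at [0.167, -0.602, 0.206] pointing down, gripper open.
Joint ranges: [-3.01, 3.01], [-1.01, 2.22], [0.06, 2.58], [-1.02, 4.17], [0.09, 2.62], [-3.14, 3.14]. Speed limits (rad/s): [2.57, 2.57, 3.14, 3.14, 3.14, 3.14].

### API

Orientations are given as a unit quaternion [w, x, y, z].
In Python, from plant import state, grab_frame, ticket, manip gives the robot as it stands.
- The arm moves only by the tool carry_out, never from a script. Its argument "moves" is a list that holds one entry, the list of rows, each a list of 7 numbers: the turn, a rotation vector about the tool's x, y, z each as a share of 5 degrees, from -1 to 1, then the shift along the tool's x, y, z each as a share of 0.04 m, from -1 to 1, then the gripper command: -1 is shut, 1 is fully open, values between are in proportion. A call has 1 to 8 rows; each row shifts and turns the commanded pose from where the row before left it, along the tool's axes as they then stand; what a row does not reach is not made up. A row lasts 1/12 s, in which the tool goes at most 41.7 mm and 7.16 degrees, less where a joint would pass 70% of its speed; a pose out of reach is approached as far as the arm can. A call with a number of a shift or a turn outside -1 to 1 is refused whole. A call with a gripper value outside its range is refused whole. The fingers move at their own pace and stop on an object; the grip force is fixed at half the most. Time passes only in rows, so rows that do not move let the fingers close. It gives the time, the measured TCP pose, the force and the opening at its end, in the units of the state.
- state(): the state, without advancing time (a new reading comes with each control period).
- grab_frame(name): name is "scene" or "top" or "wrist"; returns a dict with "frame" (420x560x3 uint8, red, green, blue), "z_map" (420x560 float32, m along the optical axis (not along the pixel's ray), 0 where there is no reading), "K" (3x3 intrinsics, pixels), "world_from_camera" (4x4, takes a point from camera to world coordinates); the wrist camera has in their place "hand_eye" (4x4, takes a point from camera to tool coordinates, whose origin is the TCP and whose axes are the tool frame's). Camera axes: x right, y down, z forward; pixel columns grow to the right and rows downward; lengths in m; the calibration is good to about 2 mm. A picture is of the moment at which its call begins: read the wrist's pose just before it.
- ticket.job_done(): hands the job in, once; it reports no verdict.
The state is a dict: "time": time; "joint_pos": joint angles; "joint_vel": joint speeds; "joint_efforts": joint torques, N m; "tool_pos": TCP position; "tool_rot": TCP orientation; "contact_force": force on the tool from outside, world axes, zero at the start; "ft_torque": the same for the moment, N m; "gripper_width": opening from 0.0 (shut) to 1.0 (fully open).
Only numpy, scipy, OpenCV 4.12 (cv2) and the standard library are available. Lean on these libraries where they do the work, as an engineer would, in place of code of your own. Each camera call takes 0.05 s, during which the arm holds its last target.

### The job

Pick up the steel parts tray by its upright middle divider and hang it on the headed stud of the plywood stand: slip the round part of the keyhole over the stud's head, press the tray in against the rubber buffers, and slide it down until the stud is fully home at the top of the slot, then let go. The stud may be clamped a little left or right on its rail, so feel for it gently and do not force the tray against the stand; leave the jar, the tape measure and the spanner where they are.

Things in the scene. Friction and masses are not known exactly. Their poses are not given: they have to be found in the camera images.
- tray: loose bare steel parts tray, 0.24 to 0.39 kg, upright on the bench. Origin: middle of the lower edge of the back plate's rear face; x points out of the back, z up. Back plate 108 wide (y), 92 high, 4 thick (x -4 to 0), with a keyhole. Floor 108 wide reaches forward to x = -100, lips 18 high. A middle divider 10 thick (y) stands free on it, x = -75 to -29, its top 76 above the origin
- tray_hole (a point): centre of the keyhole's round hole (21 diameter), on the rear face of the back plate, 42 mm above the tray's origin; axes as the tray's. A slot 11 wide runs straight up from the hole
- slot_top (a point): closed upper end of the keyhole slot, on the rear face of the back plate, 66 mm above the tray's origin; axes as the tray's. Home: the stud's neck touches it from below, the tray's origin then 48 mm above the bench, 20 mm below its entry height of 68 mm
- tray_grip (a point): point in the divider where it is best gripped, across its 10 mm thickness (tray y), 52 mm in front of the back plate's rear face and 58 mm above the tray's underside; axes as the tray's
- stand: fixed plywood stand, upright board 200 wide, its top 146 over the bench. Origin: on the bench under the middle of the board's front face; x points into the board, y left, z up. The face carries a flush aluminium rail with a steel stud and two sprung rubber buffers. Pressing the tray on it with more than about 30 N is too much
- stud_middle (a point): middle of the rail on the board's face, 110 mm above the bench; axes as the stand's. The stud sticks out along -x at this height: neck 8 diameter, 9 long; then the head, 18 diameter, 6 thick, 1.5 chamfer, its front 15 from the face. It is clamped firmly anywhere within 10 mm to either side in y; that offset is not reported: feel or look for it
- buffer_left (a point): middle of the left buffer's foot on the board's face, 34 mm left of stud_middle (twin 34 mm right). Rubber pads 14 diameter, 8 proud, sink in together on one damped spring: 2.4 N at first touch, 6 N when 5 proud, 12 N flush. The plate passes behind the head only when less than 5 mm from the board (press 8 to 11 N); behind the head the buffers clamp it, so it must be pushed down
- jar: glass jar with lid, 65 diameter, 92 high, origin at the middle of its underside; bystander
- tape_measure: tape measure, 36 x 84 x 62 high, origin at the middle of its underside; bystander
- spanner: combination spanner 188 long, 8 high, lying flat, origin at the middle of its underside; bystander
Not all that is in view belongs to the job. Leave any red look-alike of the tray alone.

How it is judged:
By the outcome, as a careful person would: the job done as asked, in the order asked, and still so for the second after the job is handed in, with the robot touching nothing.
It also fails if it takes over 72 s, if anything falls off the work surface, if the arm or the gripper's body presses on something with over 40 N, if the wrist force passes 120 N, or if a joint passes its speed limit or range.

## Working session

There is one attempt and no reset: what is moved stays moved. The work goes in short steps, Python scripts to look and compute and a tool call to move; the robot and the scene stay as the last step left them, time stands still between calls to the robot, and variables do not carry over. Pictures are saved under pics/ and viewed, and the job is handed in when it is done.

Besides the shell and the picture viewer there is one more tool, called after "Call:" as a command line: name --argument value ..., lists and objects as JSON in quotes. carry_out: Moves the arm, as the interface text tells. Shift numbers are shares of 0.04 m and turn numbers shares of 5 degrees, none past 1 either way. Its arguments: {"type":"object","properties":{"moves":{"type":"array"}},"required":["moves"]}

```bash
ls; mkdir -p pics; python3 - <<'E'
from plant import state, grab_frame, ticket, manip
import cv2,numpy as np,pickle
print({k:np.round(v,3) for k,v in state().items()}); print(manip.grip_depth)
d={}
for n in("scene","top","wrist"):
    f=grab_frame(n);d[n]=f
    cv2.imwrite(f"pics/{n}0.png",f["frame"][:,:,::-1])
    print(n,f["K"].round(1).tolist(),(f.get("world_from_camera") if "world_from_camera" in f else f["hand_eye"]).round(3).tolist())
pickle.dump(d,open("f0.pkl","wb"))
E
```

```text
pics
{'time': np.float64(0.0), 'joint_pos': array([-1.42 ,  0.053,  1.614, -0.   ,  1.476, -0.119]), 'joint_vel': array([-0.   ,  0.002, -0.001,  0.   ,  0.002, -0.001]), 'joint_efforts': array([-1.0000e-03, -3.9368e+01, -3.7018e+01, -0.0000e+00,  7.0000e-03,
        0.0000e+00]), 'tool_pos': array([ 0.166, -0.602,  0.205]), 'tool_rot': array([-0.001,  0.796, -0.606, -0.001]), 'contact_force': array([-0.087, -0.78 , -0.008]), 'ft_torque': array([ 0.025, -0.005, -0.013]), 'gripper_width': np.float64(1.003)}
0.0187
scene [[531.8, 0.0, 285.6], [0.0, 531.8, 213.2], [0.0, 0.0, 1.0]] [[-0.47, -0.661, 0.585, -0.246], [-0.883, 0.347, -0.317, 0.434], [0.006, -0.665, -0.747, 1.128], [0.0, 0.0, 0.0, 1.0]]
top [[428.7, 0.0, 276.9], [0.0, 428.7, 211.3], [0.0, 0.0, 1.0]] [[0.013, -0.998, 0.061, 0.456], [-1.0, -0.014, -0.015, 0.022], [0.016, -0.061, -0.998, 1.206], [0.0, 0.0, 0.0, 1.0]]
wrist [[338.9, 0.0, 277.0], [0.0, 338.9, 208.3], [0.0, 0.0, 1.0]] [[1.0, -0.001, 0.001, -0.001], [0.001, 0.955, 0.295, -0.075], [-0.001, -0.295, 0.955, -0.168], [0.0, 0.0, 0.0, 1.0]]
```

View pics/scene0.png

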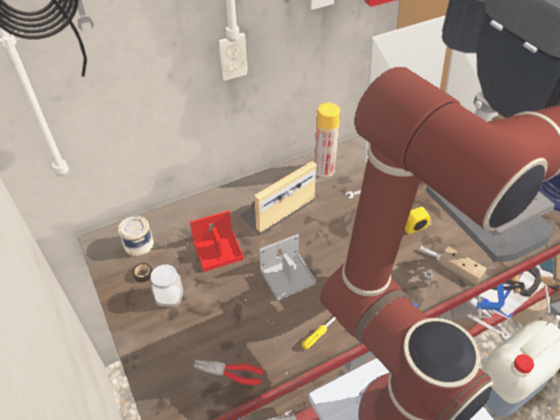

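View pics/top0.png

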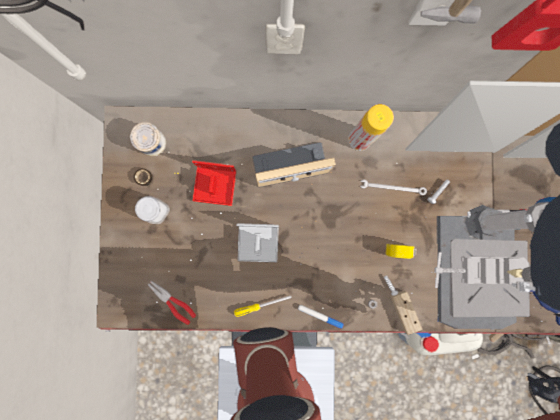

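The scene view shows the grey tray at (285,265), the red look-alike at (215,240) and the stand at (287,195). In the top view they are at (258,243), (214,184) and (294,168). The bare-steel grey tray fits the description, so I'll confirm it in an enlarged crop.

```bash
python3 - <<'E'
import cv2,numpy as np,pickle
d=pickle.load(open("f0.pkl","rb"))
a=cv2.resize(d["top"]["frame"][130:280,180:350],None,fx=4,fy=4,interpolation=cv2.INTER_CUBIC)
cv2.imwrite("pics/topc.png",a[:,:,::-1])
a=cv2.resize(d["scene"]["frame"][155:305,185:335],None,fx=4,fy=4,interpolation=cv2.INTER_CUBIC)
cv2.imwrite("pics/scenec.png",a[:,:,::-1])
E
```

```text
(no output)
```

View pics/topc.png

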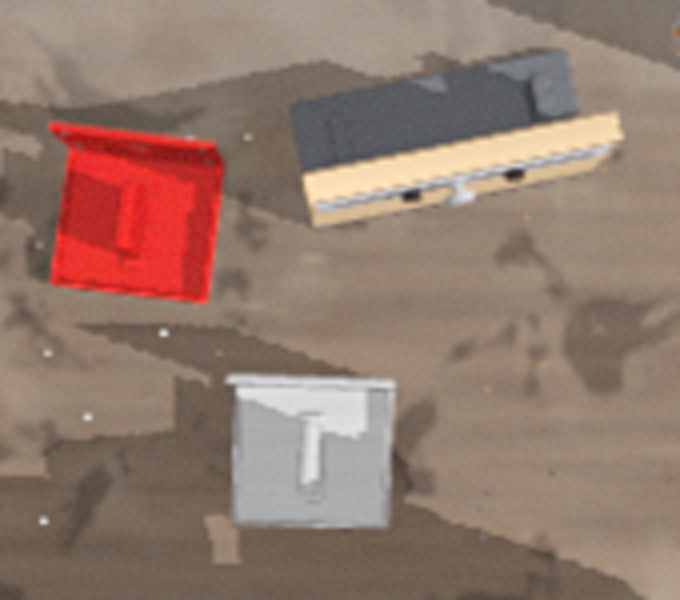

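View pics/scenec.png

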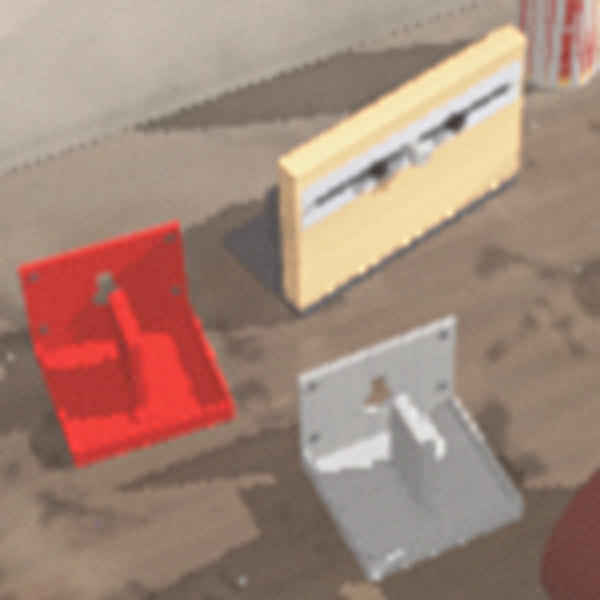

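The crops confirm it: the grey steel tray has its keyhole plate facing the stand, and the stand carries the rail, buffers and stud. Next I'll measure both from the depth maps.

```bash
cat > h.py <<'E'
import numpy as np,cv2
def pts(f,T=None):
    z=f["z_map"];K=f["K"];T=f["world_from_camera"] if T is None else T
    v,u=np.mgrid[:z.shape[0],:z.shape[1]]
    P=np.stack([(u-K[0,2])/K[0,0]*z,(v-K[1,2])/K[1,1]*z,z],-1)
    W=P@T[:3,:3].T+T[:3,3]; W[z==0]=np.nan
    return W
def Tq(p,q):
    from scipy.spatial.transform import Rotation as R
    T=np.eye(4);T[:3,:3]=R.from_quat(np.roll(q,-1)).as_matrix();T[:3,3]=p;return T
E
python3 - <<'E'
from h import *
import pickle
d=pickle.load(open("f0.pkl","rb"))
for n in("top","scene"):
    W=pts(d[n])
    if n=="top":
        box=np.s_[215:270,230:285]; sb=np.s_[140:190,245:345]
    else: box=np.s_[230:305,255:335]; sb=np.s_[155:235,245:325]
    P=W[box].reshape(-1,3)
    tab=W[250:330,100:230].reshape(-1,3); 
    print(n,"table z",np.nanmedian(tab[:,2]))
    hi=P[(P[:,2]>0.08)&(P[:,2]<.1)]
    print("plate top",len(hi),np.nanmean(hi,0)); r=cv2.minAreaRect((hi[:,:2]*1000).astype(np.float32)); print(r,cv2.boxPoints(r).tolist())
    dv=P[(P[:,2]>0.065)&(P[:,2]<.08)]
    # below plate
    c=hi.mean(0); dv2=dv[dv[:,0]<c[0]-.02]
    print("div",len(dv2),dv2.mean(0)); r=cv2.minAreaRect((dv2[:,:2]*1000).astype(np.float32)); print(r)
    fl=P[(P[:,2]>0.003)&(P[:,2]<.1)]; r=cv2.minAreaRect((fl[:,:2]*1000).astype(np.float32)); print("all",r,cv2.boxPoints(r).round(1).tolist())
    S=W[sb].reshape(-1,3)
    t=S[(S[:,2]>.135)&(S[:,2]<.155)]
    r=cv2.minAreaRect((t[:,:2]*1000).astype(np.float32)); print("stand top",len(t),np.median(t[:,2]),r,cv2.boxPoints(r).round(1).tolist())
E
```

```text
top table z -0.0007243355692103659
plate top 72 [0.48705562 0.05421974 0.09044267]
((486.602783203125, 57.18442916870117), (103.88834381103516, 5.154364585876465), 88.84681701660156) [[482.980712890625, 5.302646636962891], [488.134033203125, 5.198909759521484], [490.224853515625, 109.06620788574219], [485.071533203125, 109.16995239257812]]
div 70 [0.437288   0.05820388 0.07539871]
((436.6576843261719, 58.20100784301758), (44.65365219116211, 8.070965766906738), 1.0640947818756104)
all ((442.6754150390625, 59.323055267333984), (150.7781219482422, 151.52456665039062), 0.7998437881469727) [[366.20001220703125, 134.0], [368.3999938964844, -17.5], [519.0999755859375, -15.399999618530273], [517.0, 136.10000610351562]]
stand top 609 0.14542630304837223 ((627.3047485351562, -36.009521484375), (19.091968536376953, 199.71771240234375), 12.415102005004883) [[596.5, 59.5], [639.5, -135.60000610351562], [658.0999755859375, -131.5], [615.2000122070312, 63.599998474121094]]
scene table z 0.0009098680707790852
plate top 179 [0.48571294 0.05670526 0.08838027]
((476.93408203125, 63.044273376464844), (8
[... 181 characters left out ...]
17980957031, 125.35142517089844]]
div 86 [0.43484    0.05744721 0.07395418]
((436.2662048339844, 56.30523681640625), (11.260432243347168, 47.78144454956055), 88.59915924072266)
all ((462.6678161621094, 19.171218872070312), (215.7723846435547, 237.53375244140625), 62.873653411865234) [[307.79998779296875, -22.700000762939453], [519.2000122070312, -131.0], [617.5999755859375, 61.0], [406.20001220703125, 169.3000030517578]]
stand top 533 0.14557653347488886 ((627.464599609375, -38.89611053466797), (24.768936157226562, 201.39427185058594), 12.987808227539062) [[592.7999877929688, 56.400001525878906], [638.0, -139.8000030517578], [662.2000122070312, -134.1999969482422], [616.9000244140625, 62.0]]
```

Call:
carry_out --moves '[[[0,0,0,-0.79,-0.58,0,1],[0,0,0,-0.79,-0.58,0,1],[0,0,0,-0.79,-0.58,0,1],[0,0,0,-0.79,-0.58,0,1],[0,0,0,-0.79,-0.58,0,1],[0,0,0,-0.79,-0.58,0,1],[0,0,0,-0.79,-0.58,0,1],[0,0,0,-0.79,-0.58,0,1]]]'

```text
time: 0.82
tool_pos: [0.2782, -0.3073, 0.206]
tool_rot: [-0.0, 0.796, -0.606, -0.0]
contact_force: [1.1, 0.2, 1.0]
gripper_width: 1.001
```

Call:
carry_out --moves '[[[0,0,0,-0.79,-0.58,0,1],[0,0,0,-0.79,-0.58,0,1],[0,0,0,-0.79,-0.58,0,1],[0,0,0,-0.79,-0.58,0,1],[0,0,0,-0.79,-0.58,0,1],[0,0,0,-0.79,-0.58,0,1],[0,0,0,-0.79,-0.58,0,1],[0,0,0,-0.79,-0.58,0,1]]]'

```text
time: 1.48
tool_pos: [0.3897, -0.0141, 0.2064]
tool_rot: [-0.0, 0.796, -0.606, 0.0]
contact_force: [1.5, -0.3, 0.2]
gripper_width: 1.002
```

Call:
carry_out --moves '[[[0,0,-1,0,0,0,1],[0,0,-1,0,0,0,1],[0,0,-1,0,0,0,1],[0,0,-1,0,0,0,1],[0,0,-1,0,0,0,1],[0,0,-1,0,0,0,1],[0,0,-1,0,0,0,1],[0,0,-1,0,0,0,1]]]'

```text
time: 2.15
tool_pos: [0.3894, -0.016, 0.2061]
tool_rot: [0.0, 0.956, -0.295, -0.0]
contact_force: [0.5, -0.5, 0.3]
gripper_width: 1.0
```

Call:
carry_out --moves '[[[0,0,-1,0,0,0,1],[0,0,-1,0,0,0,1],[0,0,-1,0,0,0,1],[0,0,-1,0,0,0,1],[0,0,-1,0,0,0,1],[0,0,-1,0,0,0,1],[0,0,-1,0,0,0,1],[0,0,-1,0,0,0,1]]]'

```text
time: 2.82
tool_pos: [0.3893, -0.0161, 0.2061]
tool_rot: [-0.0, 0.999, 0.05, -0.0]
contact_force: [-0.1, 0.2, -0.9]
gripper_width: 0.996
```

Call:
carry_out --moves '[[[0,0,-1,0,0,0,1],[0,0,-1,0,0,0,1],[0,0,-1,0,0,0,1],[0,0,-1,0,0,0,1],[0,0,-1,0,0,0,1],[0,0,-1,0,0,0,1],[0,0,-1,0,0,0,1],[0,0,-1,0,0,0,1]]]'

```text
time: 3.48
tool_pos: [0.3893, -0.0161, 0.2061]
tool_rot: [-0.0, 0.922, 0.388, -0.0]
contact_force: [0.3, 0.7, -0.1]
gripper_width: 1.003
```

Call:
carry_out --moves '[[[0,0,-1,0,0,-0.5,1],[0,0,-1,0,0,-0.5,1],[0,0,-1,0,0,-0.5,1],[0,0,-1,0,0,-0.5,1],[0,0,-1,0,0,0,1],[0,0,-1,0,0,0,1],[0,0,-1,0,0,0,1],[0,0,-1,0,0,0,1]]]'

```text
time: 4.15
tool_pos: [0.3895, -0.0161, 0.2862]
tool_rot: [-0.0, 0.733, 0.68, -0.0]
contact_force: [-0.2, 0.9, -1.0]
gripper_width: 0.996
```

```bash
cat > wr.py <<'E'
from h import *
from plant import state, grab_frame
import sys,pickle
s=state(); f=grab_frame("wrist"); T=Tq(s["tool_pos"],s["tool_rot"])@f["hand_eye"]
n=sys.argv[1]; pickle.dump((f,T,s),open(n+".pkl","wb")); cv2.imwrite(f"pics/{n}.png",f["frame"][:,:,::-1])
print(s["time"],s["tool_pos"].round(4),s["tool_rot"].round(4),s["joint_pos"].round(2))
E
python3 wr.py w1
```

```text
4.15 [ 0.3895 -0.0161  0.2862] [-1.000e-04  7.331e-01  6.801e-01 -1.000e-04] [-0.23 -0.58  2.   -0.    1.72 -1.73]
```

View pics/w1.png

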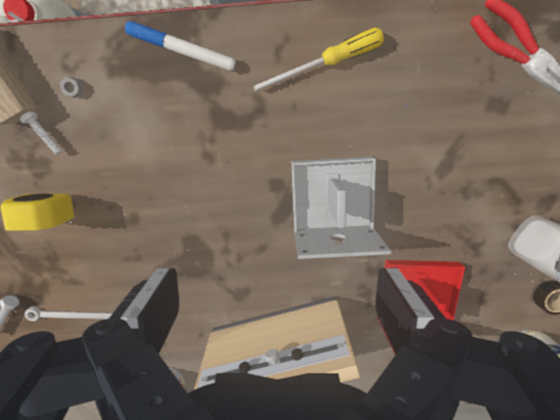

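Call:
carry_out --moves '[[[0,0,-1,0,0,0,1],[0,0,-1,0,0,0,1],[0,0,-1,0,0,0,1],[-1,0,0,-0.5,0,0,1],[-1,0,0,0,0,0,1],[-1,0,0,0,0,0,1],[-1,0,0,0,0,0,1],[-1,0,0,0,0,0,1]]]'

```text
time: 4.87
tool_pos: [0.3934, -0.0356, 0.2867]
tool_rot: [0.14, 0.625, 0.75, 0.168]
contact_force: [-1.1, -0.1, 0.5]
gripper_width: 1.001
```

Call:
carry_out --moves '[[[-1,0,0,0,0,0,1],[-1,0,0,0,0,0,1],[-1,0,0,0,0,0,1],[0,0,0,0,0,1,1],[0,0,0,0,0,1,1],[0,0,0,0,0,0.5,1],[0,0,0,0,0,0,1],[0,0,0,0,0,0,1]]]'

```text
time: 5.53
tool_pos: [0.4947, -0.0351, 0.2108]
tool_rot: [0.204, 0.603, 0.727, 0.258]
contact_force: [-0.3, -0.5, -0.1]
gripper_width: 1.006
```

```bash
python3 wr.py w2
```

```text
5.5333 [ 0.4947 -0.0351  0.2108] [0.2035 0.6029 0.727  0.2582] [-0.47 -0.78  2.35  0.46  1.07 -2.35]
```

View pics/w2.png

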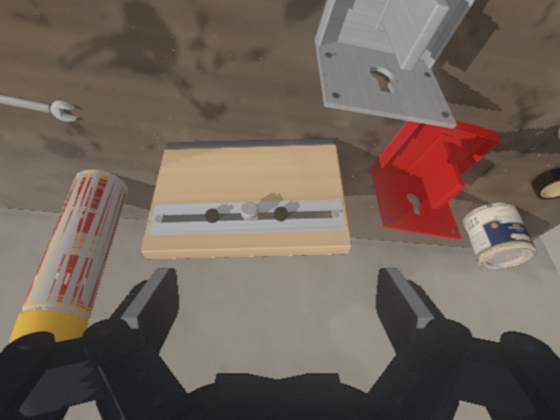

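The stand is face-on here, with the stud head near (250,210) and the buffers at (212,215) and (281,213). Next I'll fit the face plane and locate the stud.

```bash
python3 - <<'E'
from h import *
import pickle
f,T,s=pickle.load(open("w2.pkl","rb"))
W=pts(f,T); im=f["frame"]
c=cv2.resize(im[130:265,135:360],None,fx=3.5,fy=3.5,interpolation=cv2.INTER_CUBIC); cv2.imwrite("pics/w2c.png",c[:,:,::-1])
F=np.vstack([W[155:195,172:335].reshape(-1,3),W[238:244,165:335].reshape(-1,3)])
F=F[~np.isnan(F).any(1)]
for _ in range(3):
    m=F.mean(0); n=np.linalg.svd(F-m,full_matrices=False)[2][2]; r=(F-m)@n; F=F[abs(r)<2.5*r.std()+1e-4]
n=n*np.sign(n[0]); print("n",n.round(4),"rms",r.std(),"yaw",np.degrees(np.arctan2(n[1],n[0])),m)
print("table near",np.nanmedian(W[100:130,180:300,2]))
K=f["K"]
def ray(u,v,off):
    d=T[:3,:3]@np.array([(u-K[0,2])/K[0,0],(v-K[1,2])/K[1,1],1]); o=T[:3,3]
    return o+d*(((m-n*off-o)@n)/(d@n))
for nm,u,v,o in(("bl",281,213,.008),("br",212,215,.008),("stud",249.5,210.5,.015)): print(nm,ray(u,v,o).round(4))
S=W[205:220,243:257]; print("z dist of head",np.round(((S-m)@n)[::3,::2]*1000,1))
np.savez("face.npz",m=m,n=n)
E
```

```text
n [ 9.767e-01  2.148e-01 -2.000e-04] rms 0.0005626557608871928 yaw 12.401074779007603 [ 0.6176201  -0.0361048   0.06677715]
table near 0.0008577673155409915
bl [ 0.6034 -0.0085  0.1129]
br [ 0.6179 -0.0744  0.1131]
stud [ 0.603  -0.0394  0.1137]
z dist of head [[-15.5 -15.6 -13.8   nan -14.5 -14.4 -14.8]
 [-15.  -15.2 -15.4 -14.8 -14.2 -15.1 -15.3]
 [-14.1 -14.6 -15.3 -15.1 -15.  -14.9 -15.3]
 [-14.7 -15.3 -14.8 -14.6 -15.5 -14.2 -13.4]
 [ -9.6 -10.4 -12.6 -13.2 -12.7 -10.9  -1.5]]
```

View pics/w2c.png

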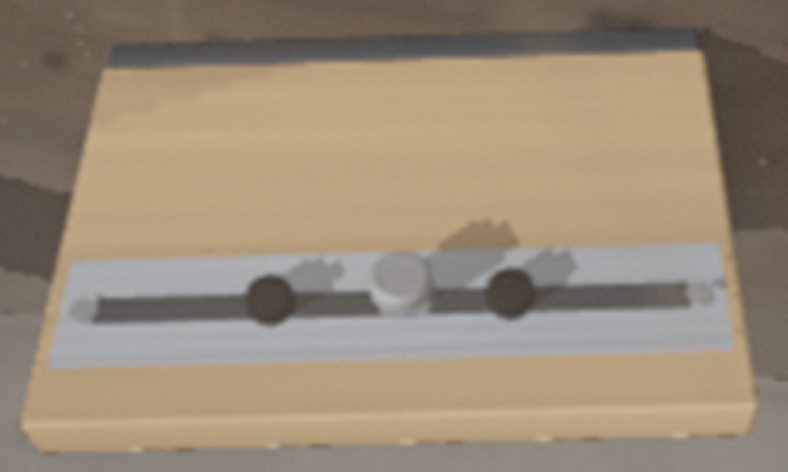

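```bash
python3 - <<'E'
from h import *
import pickle
f,T,s=pickle.load(open("w1.pkl","rb"))
W=pts(f,T); im=f["frame"]
c=cv2.resize(im[145:270,280:400],None,fx=4,fy=4,interpolation=cv2.INTER_CUBIC); cv2.imwrite("pics/w1c.png",c[:,:,::-1])
P=W[150:265,285:395]
print("table",np.nanmedian(W[100:140,300:400,2]))
g=P.reshape(-1,3); g=g[~np.isnan(g).any(1)]
dv=g[(g[:,2]>.069)&(g[:,2]<.082)&(g[:,0]<.47)]
print(len(dv),dv.mean(0),cv2.minAreaRect((dv[:,:2]*1000).astype(np.float32)))
hi=g[(g[:,2]>.086)&(g[:,2]<.1)]
print(len(hi),hi.mean(0),cv2.minAreaRect((hi[:,:2]*1000).astype(np.float32)))
# front face plane of plate: points between z .03 and .085 near x .48
fp=g[(g[:,2]>.03)&(g[:,2]<.085)&(g[:,0]>.475)]
m=fp.mean(0);n=np.linalg.svd(fp-m,full_matrices=False)[2][2];n*=np.sign(n[0]);print("plate n",len(fp),n,np.degrees(np.arctan2(n[1],n[0])),m)
E
```

```text
table 0.0007474019745430382
370 [0.435472   0.05457922 0.07581496] ((436.92987060546875, 55.177345275878906), (10.532238006591797, 46.285152435302734), 88.59745788574219)
521 [0.48640932 0.05384147 0.09123322] ((486.8318176269531, 54.25608825683594), (108.18978118896484, 5.872008800506592), 89.49324798583984)
plate n 1402 [ 0.99976251 -0.02077926  0.00656904] -1.1906753093048001 [0.48536338 0.05403324 0.05912917]
```

View pics/w1c.png

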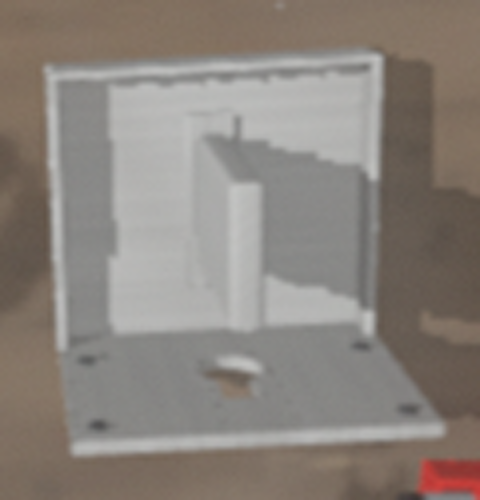

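Call:
carry_out --moves '[[[0,0,0,0,0,-1,1],[0,0,0,0,0,-1,1],[1,0,0,0,0,-0.5,1],[1,0,0,0,0,0,1],[1,0,0,0,0,0,1],[1,0,0,0,0,0,1],[1,0,0,0,0,0,1],[1,0,0,0,0,0,1]]]'

```text
time: 6.25
tool_pos: [0.4348, -0.0492, 0.2948]
tool_rot: [0.045, 0.635, 0.768, 0.061]
contact_force: [0.3, -0.2, -0.6]
gripper_width: 1.0
```

Call:
carry_out --moves '[[[1,0,0,0,0,0,1],[1,0,0,0,0,0,1],[0,0,1,0,0,0,1],[0,0,1,0,0,0,1],[0,0,0.38,0,0,0,1],[0,0,0,0.8,0.34,0,1],[0,0,0,0.8,0.35,0,1],[0,0,0,0.73,0.35,0,1]]]'

```text
time: 6.92
tool_pos: [0.4784, 0.0444, 0.2937]
tool_rot: [-0.01, 0.714, 0.7, -0.005]
contact_force: [0.4, 0.1, -0.5]
gripper_width: 0.997
```

```bash
python3 wr.py w3; python3 - <<'E'
from h import *
import pickle
f,T,s=pickle.load(open("w3.pkl","rb"))
R=Tq([0,0,0],s["tool_rot"])[:3,:3]; print(R.round(4))
E
```

```text
6.9167 [0.4784 0.0444 0.2937] [-0.0101  0.7139  0.7002 -0.005 ] [-0.07 -0.32  1.81  0.01  1.68 -1.62]
[[ 0.0195  0.9996 -0.0212]
 [ 0.9998 -0.0194  0.0073]
 [ 0.0069 -0.0214 -0.9997]]
```

View pics/w3.png

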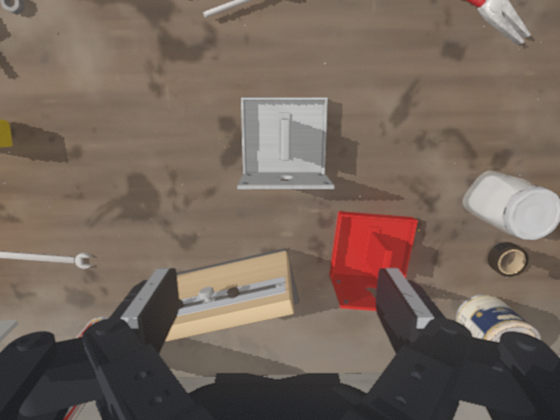

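Call:
carry_out --moves '[[[-0.245,-0.08,0,0,0,0,1],[0,0,0,0.14,-0.5,0.6,1],[0,0,0,0.14,-0.55,0.6,1],[0,0,0,0,0,0.7,1],[0,0,0,0,0,0.7,1],[0,0,0,0,0,0.7,1],[0,0,0,0,0,0,1]]]'

```text
time: 7.55
tool_pos: [0.4313, 0.0549, 0.1543]
tool_rot: [-0.004, 0.714, 0.701, -0.005]
contact_force: [-1.0, -0.1, -0.8]
gripper_width: 0.997
```

```bash
python3 wr.py w4; python3 - <<'E'
from h import *
import pickle
f,T,s=pickle.load(open("w4.pkl","rb"))
R=Tq([0,0,0],s["tool_rot"])[:3,:3]; print(R.round(4))
E
```

```text
7.55 [0.4313 0.0549 0.1543] [-0.0044  0.7135  0.7006 -0.0045] [-0.04 -0.38  2.09 -0.    1.45 -1.6 ]
[[ 1.820e-02  9.998e-01 -1.260e-02]
 [ 9.998e-01 -1.820e-02 -1.000e-04]
 [-4.000e-04 -1.260e-02 -9.999e-01]]
```

View pics/w4.png

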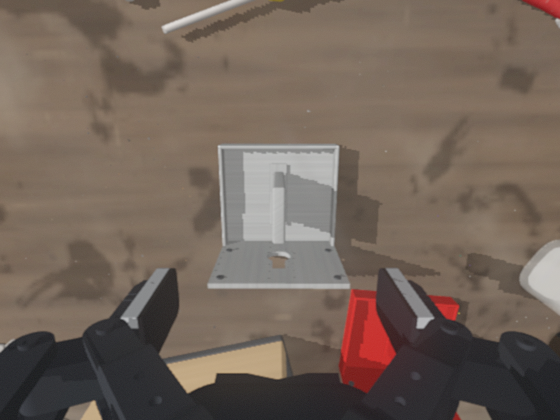

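Call:
carry_out --moves '[[[-0.14,0,0,0,0,0,1],[0,0,0,0.04,0.13,0.55,1],[0,0,0,0,0,0.55,1],[0,0,0,0,0,0.55,1],[0,0,0,0,0,0.5,1],[0,0,0,0,0,0,1],[0,0,0,0,0,0,1]]]'

```text
time: 8.18
tool_pos: [0.4418, 0.057, 0.0746]
tool_rot: [0.003, 0.713, 0.701, 0.003]
contact_force: [0.6, -0.5, 0.3]
gripper_width: 0.999
```

```bash
cat > an.py <<'E'
from h import *
import pickle,sys
f,T,s=pickle.load(open(sys.argv[1]+".pkl","rb"))
R=Tq([0,0,0],s["tool_rot"])[:3,:3]; print(R.round(4).tolist(),s["contact_force"].round(1),s["ft_torque"].round(2),s["gripper_width"].round(3))
E
python3 wr.py w5; python3 an.py w5; python3 - <<'E'
from h import *
import pickle
for n in ("w4","w5"):
    f,T,s=pickle.load(open(n+".pkl","rb"))
    W=pts(f,T); g=W[:300].reshape(-1,3); g=g[(abs(g[:,1]-.056)<.07)&(abs(g[:,0]-.44)<.08)]
    dv=g[(g[:,2]>.069)&(g[:,2]<.082)&(g[:,0]<.475)&(g[:,0]>.4)]
    hi=g[(g[:,2]>.087)&(g[:,2]<.1)]
    for q in (dv,hi): print(n,len(q),q.mean(0).round(4),cv2.minAreaRect((q[:,:2]*1000).astype(np.float32)))
E
```

```text
8.1833 [0.4418 0.057  0.0746] [0.0032 0.713  0.7012 0.003 ] [-0.04 -0.28  2.15 -0.    1.27 -1.59]
w4 750 [0.4357 0.0557 0.0764] ((436.79193115234375, 55.756065368652344), (9.443313598632812, 45.53804397583008), 88.72795867919922)
w4 1206 [0.4865 0.0553 0.0916] ((486.9615173339844, 54.457420349121094), (107.88925170898438, 6.358630657196045), 89.00724029541016)
w5 1518 [0.435  0.0559 0.0765] ((437.0296936035156, 55.84942626953125), (10.029248237609863, 46.23946762084961), 88.8241958618164)
w5 0 [nan nan nan] ((0.0, 0.0), (0.0, 0.0), 0.0)Traceback (most recent call last):
  File "an.py", line 4, in <module>
    R=Tq([0,0,0],s["tool_rot"])[:3,:3]; print(R.round(4).tolist(),s["contact_force"].round(1),s["ft_torque"].round(2),s["gripper_width"].round(3))
                                                                                                                      ^^^^^^^^^^^^^^^^^^^^^^^^
AttributeError: 'float' object has no attribute 'round'
<stdin>:8: RuntimeWarning: Mean of empty slice.
  ret = um.true_divide(
```

View pics/w5.png

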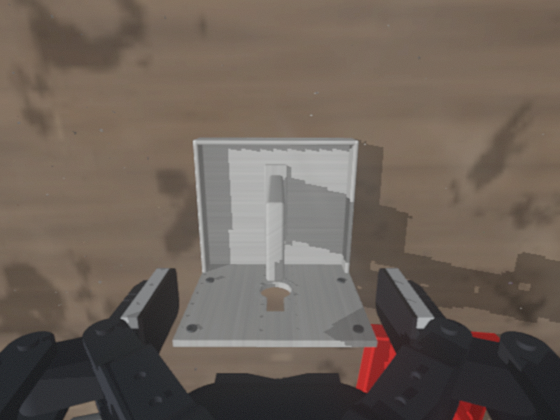

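Call:
carry_out --moves '[[[0,0,0,0,0,0,1],[0,0,0,0,0,0,1],[0,0,0,0,0,0,1]]]'

```text
time: 8.48
tool_pos: [0.4419, 0.0572, 0.0744]
tool_rot: [0.003, 0.713, 0.701, 0.003]
contact_force: [0.3, 0.5, 0.3]
gripper_width: 0.999
```

```bash
sed -i 's/,s\["gripper_width"\].round(3)/,s["gripper_width"]/' an.py
cat > st.py <<'E'
from h import *
from plant import state
s=state(); R=Tq([0,0,0],s["tool_rot"])[:3,:3]
print(s["time"],s["tool_pos"].round(4),"F",s["contact_force"].round(1),"M",s["ft_torque"].round(2),"w",round(s["gripper_width"],3))
print("xaz",np.degrees(np.arctan2(R[1,0],R[0,0])).round(2),"tiltfix shares",(np.cross([0,0,1],R.T@[0,0,-1])/np.radians(5)).round(3))
E
python3 st.py
```

```text
8.4833 [0.4419 0.0572 0.0744] F [0.3 0.5 0.3] M [ 0.01 -0.03  0.01] w 0.999
xaz 89.07 tiltfix shares [ 0.109  0.002 -0.   ]
```

Call:
carry_out --moves '[[[0.11,0,0,0,-0.13,0,1],[0,0,0,0,0,0.3,1],[0,0,0,0,0,0.3,1],[0,0,0,0,0,0.27,1],[0,0,0,0,0,0,1],[0,0,0,0,0,0,1]]]'

```text
time: 8.98
tool_pos: [0.4346, 0.0574, 0.0372]
tool_rot: [-0.002, 0.713, 0.701, -0.002]
contact_force: [-0.2, 0.4, 0.1]
gripper_width: 0.998
```

```bash
python3 st.py
```

```text
8.9833 [0.4346 0.0574 0.0372] F [-0.2  0.4  0.1] M [0.01 0.01 0.01] w 0.998
xaz 89.07 tiltfix shares [-0.059  0.001  0.   ]
```

Call:
carry_out --moves '[[[-0.05,0,0,0,0.04,-0.04,1],[0,0,0,0,0,0,-1],[0,0,0,0,0,0,-1],[0,0,0,0,0,0,-1],[0,0,0,0,0,0,-1],[0,0,0,0,0,0,-1],[0,0,0,0,0,0,-1],[0,0,0,0,0,0,-1]]]'

```text
time: 9.65
tool_pos: [0.437, 0.0571, 0.0394]
tool_rot: [0.001, 0.713, 0.701, 0.0]
contact_force: [0.2, -1.0, 0.3]
gripper_width: 0.096
```

```bash
python3 st.py; python3 wr.py w6
```

```text
9.65 [0.437  0.0571 0.0394] F [ 0.2 -1.   0.3] M [-0.13  0.02 -0.01] w 0.096
xaz 89.07 tiltfix shares [ 0.014  0.007 -0.   ]
9.65 [0.437  0.0571 0.0394] [7.000e-04 7.128e-01 7.014e-01 2.000e-04] [-0.04 -0.24  2.18 -0.    1.2  -1.59]
```

View pics/w6.png

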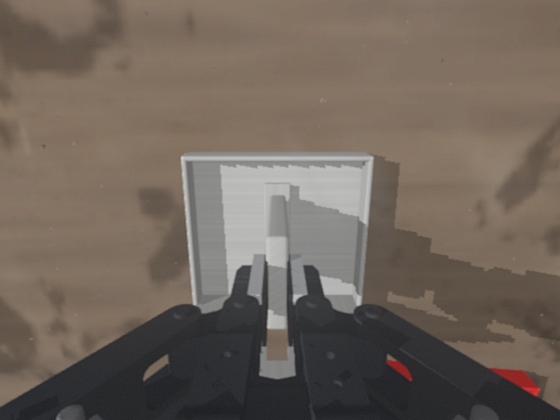

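Call:
carry_out --moves '[[[0,0,0,0,0,0,-1],[0,0,0,0,0,0,-1]]]'

```text
time: 9.87
tool_pos: [0.437, 0.0571, 0.0394]
tool_rot: [0.001, 0.713, 0.701, 0.0]
contact_force: [-0.9, -1.7, -0.4]
gripper_width: 0.093
```

```bash
python3 st.py; python3 wr.py w7; python3 - <<'E'
from h import *
import pickle
f,T,s=pickle.load(open("w7.pkl","rb"))
W=pts(f,f["hand_eye"])  # tool frame
g=W[150:250,180:380].reshape(-1,3); tz=s["tool_pos"][2]-g[:,2]
a=(tz>.069)&(tz<.085)&(abs(g[:,0])<.02)
q=g[a];print(len(q),q.mean(0).round(4),cv2.minAreaRect((q[:,:2]*1000).astype(np.float32)))
a=(tz>.013)&(tz<.03)&(abs(g[:,0])<.07); q=g[a]; print("lips",len(q),np.percentile(q[:,0],[0.5,2,98,99.5]).round(4))
E
```

```text
9.8667 [0.437  0.0571 0.0394] F [-0.9 -1.7 -0.4] M [-0.24  0.04 -0.01] w 0.093
xaz 89.07 tiltfix shares [ 0.014  0.006 -0.   ]
9.8667 [0.437  0.0571 0.0394] [6.000e-04 7.128e-01 7.014e-01 2.000e-04] [-0.04 -0.24  2.18 -0.    1.2  -1.59]
447 [-0.     -0.0206 -0.0357] ((0.03296947479248047, -19.963314056396484), (10.036438941955566, 7.0625410079956055), 1.7492907047271729)
lips 2707 [-0.0539 -0.0535  0.0533  0.0537]
```

```bash
python3 - <<'E'
from h import *
import pickle
f,T,s=pickle.load(open("w2.pkl","rb")); z=np.load("face.npz"); m,n=z["m"],z["n"]
W=pts(f,T); D=-(W-m)@n; y=np.array([-n[1],n[0],0]); y/=np.linalg.norm(y)
a=(D>.0125)&(D<.019); a[:195]=0;a[225:]=0;a[:,:235]=0;a[:,265:]=0
q=W[a]; r=np.argwhere(a); print(a.sum(),"cent",q.mean(0).round(4),"s",(q@y).mean(),(q@y).min(),(q@y).max(),"z",q[:,2].min(),q[:,2].max(), "px",r.mean(0))
for lo,hi,nm in((200,222,"br"),(270,292,"bl")):
    b=(D>.0055)&(D<.012); b[:200]=0;b[228:]=0;b[:,:lo]=0;b[:,hi:]=0; q=W[b]; print(nm,b.sum(),q.mean(0).round(4),(q@y).mean(),q[:,2].mean())
c=W[m.astype(int)[0]:1]
print("face dist n.m (xy):",n[:2]@m[:2], "cam",T[:3,3])
g=D; 
# board side edges
F=(abs(D)<.003)&(W[...,2]>.02)&(W[...,2]<.14); F[:150]=0;F[250:]=0
for r0 in(160,180,195,240): 
    ss=(W[r0]@y)[F[r0]]; print(r0,ss.min(),ss.max(),(ss.min()+ss.max())/2)
E
```

```text
222 cent [ 0.6035 -0.0402  0.1123] s -0.16889834962045838 -0.17741733957415665 -0.16086056451028338 z 0.10256094675772404 0.12018498285153259 px [209.49099099 248.60810811]
br 136 [ 0.6184 -0.0755  0.1119] -0.20649049024784394 0.11187519726726027
bl 135 [ 0.6038 -0.0097  0.1119] -0.13909925118686528 0.11194642890079332
face dist n.m (xy): 0.5954562977940144 cam [ 0.33488865 -0.06690217  0.29631458]
160 -0.27208026015380515 -0.07394508210823264 -0.1730126711310189
180 -0.27224680695159637 0.05036950555663697 -0.1109386506974797
195 -0.2713493634326314 -0.07410340622512517 -0.17272638482887828
240 -0.27199476628943187 -0.07599496646002893 -0.17399486637473038
```

Call:
carry_out --moves '[[[0,0,0,0,0,-0.2,-1],[0,0,0,0,0,-0.4,-1],[0,0,0,0,0,-0.5,-1],[0,0,0,0,0,-0.5,-1],[0,0,0,0,0,-0.2,-1],[0,0,0,0,0,0,-1],[0,0,0,0,0,0,-1]]]'

```text
time: 10.5
tool_pos: [0.4367, 0.0575, 0.1111]
tool_rot: [0.0, 0.713, 0.701, 0.0]
contact_force: [0.2, -1.2, -3.2]
gripper_width: 0.094
```

```bash
python3 st.py; python3 wr.py w8
```

```text
10.5 [0.4367 0.0575 0.1111] F [ 0.2 -1.2 -3.2] M [-0.    0.09  0.01] w 0.094
xaz 89.07 tiltfix shares [ 0.013 -0.001  0.   ]
10.5 [0.4367 0.0575 0.1111] [4.000e-04 7.128e-01 7.014e-01 4.000e-04] [-0.04 -0.34  2.13  0.    1.35 -1.59]
```

View pics/w8.png

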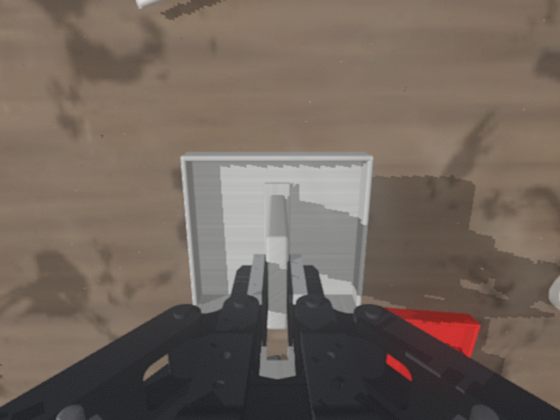

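Call:
carry_out --moves '[[[0,0,-0.67,0,0,0,-1],[0,0,-0.67,0,0,0,-1],[0,0,-0.67,0,0,0,-1],[0,0,-0.66,0,0,0,-1],[0,0,0,0,0,0,-1]]]'

```text
time: 10.97
tool_pos: [0.4355, 0.0574, 0.1094]
tool_rot: [-0.001, 0.626, 0.78, -0.001]
contact_force: [-0.2, -0.2, -2.1]
gripper_width: 0.091
```

Call:
carry_out --moves '[[[0,0,0,-0.3,0.15,0,-1],[0,0,0,-0.6,0.25,0,-1],[0,0,0,-0.6,0.3,0,-1],[0,0,0,-0.6,0.3,0,-1],[0,0,0,-0.6,0.3,0,-1],[0,0,0,-0.58,0.23,0.09,-1],[0,0,0,0,0,0,-1],[0,0,0,0,0,0,-1]]]'

```text
time: 11.63
tool_pos: [0.5248, -0.0589, 0.1067]
tool_rot: [-0.001, 0.628, 0.778, -0.0]
contact_force: [0.8, 0.4, -2.9]
gripper_width: 0.093
```

```bash
cat >> st.py <<'E'
n=np.load("face.npz")["n"][:2]; n=n/np.linalg.norm(n); y=np.array([-n[1],n[0]]); p=s["tool_pos"][:2]
print("t",(p@n).round(4),"s",(p@y).round(4),"z",s["tool_pos"][2].round(4),"Fn",(s["contact_force"][:2]@n).round(1),"Fs",(s["contact_force"][:2]@y).round(1),"Mn",(s["ft_torque"][:2]@n).round(2),"Ms",(s["ft_torque"][:2]@y).round(2))
E
python3 st.py
```

```text
11.6333 [ 0.5248 -0.0589  0.1067] F [ 0.8  0.4 -2.9] M [ 0.05  0.07 -0.05] w 0.093
xaz 102.24 tiltfix shares [-0.012 -0.008  0.   ]
t 0.4999 s -0.1703 z 0.1067 Fn 0.9 Fs 0.2 Mn 0.06 Ms 0.06
```

Call:
carry_out --moves '[[[0,0,-0.03,0.04,0,-0.02,-1],[0,0,0,0,0,0,-1]]]'

```text
time: 11.8
tool_pos: [0.5239, -0.0554, 0.1082]
tool_rot: [-0.0, 0.625, 0.78, 0.0]
contact_force: [0.1, -0.2, -1.7]
gripper_width: 0.091
```

```bash
python3 st.py; python3 - <<'E'
from plant import grab_frame
import cv2,numpy as np
a=grab_frame("scene")["frame"][155:305,205:355]; b=grab_frame("top")["frame"][130:230,230:350]
cv2.imwrite("pics/s9.png",np.hstack([cv2.resize(a,(400,400),interpolation=2),cv2.resize(b,(400,400*100//120),interpolation=2)[:400] if 0 else cv2.copyMakeBorder(cv2.resize(b,(400,333),interpolation=2),0,67,0,0,0)])[:,:,::-1])
E
```

```text
11.8 [ 0.5239 -0.0554  0.1082] F [ 0.1 -0.2 -1.7] M [-0.01  0.04 -0.01] w 0.091
xaz 102.59 tiltfix shares [ 0.003 -0.005  0.   ]
t 0.4998 s -0.1666 z 0.1082 Fn 0.1 Fs -0.2 Mn 0.0 Ms 0.04
```

View pics/s9.png

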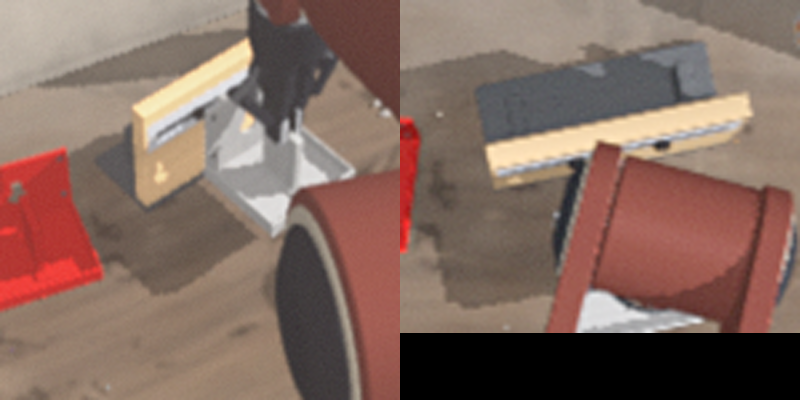

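Call:
carry_out --moves '[[[0,0,0,0,0,0,-1],[0,0,0,0,0,0,-1]]]'

```text
time: 12.07
tool_pos: [0.5244, -0.0556, 0.1089]
tool_rot: [0.001, 0.625, 0.78, 0.0]
contact_force: [-0.2, 0.4, -2.9]
gripper_width: 0.094
```

```bash
python3 st.py
```

```text
12.0667 [ 0.5244 -0.0556  0.1089] F [-0.2  0.4 -2.9] M [0.01 0.   0.  ] w 0.094
xaz 102.61 tiltfix shares [ 0.017  0.007 -0.   ]
t 0.5002 s -0.1669 z 0.1089 Fn -0.1 Fs 0.4 Mn 0.01 Ms 0.0
```

Call:
carry_out --moves '[[[0,0,0.02,-0.03,0.05,0.03,-1],[0,0,0,0,0,0,-1],[0,0,0,0,0,0,-1]]]'

```text
time: 12.32
tool_pos: [0.5268, -0.0567, 0.1075]
tool_rot: [0.001, 0.626, 0.78, 0.0]
contact_force: [0.1, 0.0, -2.8]
gripper_width: 0.097
```

```bash
python3 st.py
```

```text
12.3167 [ 0.5268 -0.0567  0.1075] F [ 0.1  0.  -2.8] M [-0.02  0.06 -0.02] w 0.097
xaz 102.48 tiltfix shares [ 0.013  0.005 -0.   ]
t 0.5023 s -0.1685 z 0.1075 Fn 0.1 Fs 0.0 Mn -0.01 Ms 0.06
```

Call:
carry_out --moves '[[[0,0,0,0,0.12,0,-1],[0,0,0,0,0.12,0,-1],[0,0,0,0,0.12,0,-1],[0,0,0,0,0.12,0,-1],[0,0,0,0,0.05,0,-1],[0,0,0,0,0,0,-1],[0,0,0,0,0,0,-1]]]'

```text
time: 12.9
tool_pos: [0.5475, -0.0522, 0.1074]
tool_rot: [0.0, 0.626, 0.78, 0.0]
contact_force: [-0.3, -0.0, -2.4]
gripper_width: 0.091
```

```bash
python3 st.py
```

```text
12.9 [ 0.5475 -0.0522  0.1074] F [-0.3 -0.  -2.4] M [-0.04  0.04  0.06] w 0.091
xaz 102.48 tiltfix shares [ 0.008  0.003 -0.   ]
t 0.5235 s -0.1685 z 0.1074 Fn -0.3 Fs 0.1 Mn -0.03 Ms 0.05
```

Call:
carry_out --moves '[[[0,0,0,0,0.05,0,-1],[0,0,0,0,0.05,0,-1],[0,0,0,0,0.05,0,-1],[0,0,0,0,0,0,-1]]]'

```text
time: 13.23
tool_pos: [0.5536, -0.0509, 0.1076]
tool_rot: [0.001, 0.626, 0.78, 0.0]
contact_force: [0.1, -0.1, -2.5]
gripper_width: 0.088
```

```bash
python3 st.py
```

```text
13.2333 [ 0.5536 -0.0509  0.1076] F [ 0.1 -0.1 -2.5] M [-0.01  0.06  0.02] w 0.088
xaz 102.47 tiltfix shares [ 0.016  0.005 -0.   ]
t 0.5298 s -0.1686 z 0.1076 Fn 0.1 Fs -0.2 Mn -0.0 Ms 0.06
```

Call:
carry_out --moves '[[[0,0,0,0,0.05,0,-1],[0,0,0,0,0.05,0,-1],[0,0,0,0,0,0,-1]]]'

```text
time: 13.48
tool_pos: [0.5576, -0.05, 0.1077]
tool_rot: [0.001, 0.626, 0.78, 0.0]
contact_force: [0.3, -0.2, -2.9]
gripper_width: 0.094
```

```bash
python3 st.py
```

```text
13.4833 [ 0.5576 -0.05    0.1077] F [ 0.3 -0.2 -2.9] M [-0.03  0.04  0.01] w 0.094
xaz 102.48 tiltfix shares [ 0.017  0.006 -0.   ]
t 0.5338 s -0.1686 z 0.1077 Fn 0.2 Fs -0.3 Mn -0.02 Ms 0.05
```

No force at 5 mm past the expected head contact, so the head is inside the hole. I'll carry on gently to the buffers.

Call:
carry_out --moves '[[[0,0,0,0,0.04,0,-1],[0,0,0,0,0.04,0,-1],[0,0,0,0,0,0,-1]]]'

```text
time: 13.73
tool_pos: [0.5598, -0.0495, 0.1075]
tool_rot: [-0.0, 0.626, 0.78, -0.0]
contact_force: [-3.2, -0.2, -1.6]
gripper_width: 0.097
```

```bash
python3 st.py
```

```text
13.7333 [ 0.5598 -0.0495  0.1075] F [-3.2 -0.2 -1.6] M [-0.14  0.62  0.03] w 0.097
xaz 102.48 tiltfix shares [-0.009  0.003  0.   ]
t 0.5362 s -0.1685 z 0.1075 Fn -3.2 Fs 0.5 Mn -0.0 Ms 0.64
```

Call:
carry_out --moves '[[[0,0,0,0,0.04,0,-1],[0,0,0,0,0.04,0,-1],[0,0,0,0,0,0,-1],[0,0,0,0,0,0,-1]]]'

```text
time: 14.07
tool_pos: [0.5623, -0.0489, 0.1075]
tool_rot: [-0.001, 0.626, 0.78, -0.001]
contact_force: [-6.8, -1.2, 0.7]
gripper_width: 0.093
```

```bash
python3 st.py
```

```text
14.0667 [ 0.5623 -0.0489  0.1075] F [-6.8 -1.2  0.7] M [-0.2   1.09 -0.02] w 0.093
xaz 102.48 tiltfix shares [-0.025  0.002  0.   ]
t 0.5387 s -0.1685 z 0.1075 Fn -6.9 Fs 0.2 Mn 0.03 Ms 1.1
```

Call:
carry_out --moves '[[[0,0,0,0,0.04,0,-1],[0,0,0,0,0.04,0,-1],[0,0,0,0,0,0,-1],[0,0,0,0,0,0,-1]]]'

```text
time: 14.4
tool_pos: [0.5647, -0.0484, 0.1076]
tool_rot: [-0.001, 0.626, 0.78, -0.002]
contact_force: [-9.6, -0.8, 3.9]
gripper_width: 0.099
```

```bash
python3 st.py
```

```text
14.4 [ 0.5647 -0.0484  0.1076] F [-9.6 -0.8  3.9] M [-0.31  1.54 -0.  ] w 0.099
xaz 102.48 tiltfix shares [-0.048  0.     0.   ]
t 0.5411 s -0.1685 z 0.1076 Fn -9.5 Fs 1.2 Mn 0.03 Ms 1.57
```

Call:
carry_out --moves '[[[0,0,0,0,0,0.05,-1],[0,0,0,0,0,0.05,-1],[0,0,0,0,0,0,-1]]]'

```text
time: 14.65
tool_pos: [0.5647, -0.0485, 0.1034]
tool_rot: [-0.001, 0.626, 0.78, -0.002]
contact_force: [-9.1, -2.2, 3.4]
gripper_width: 0.094
```

```bash
python3 st.py
```

```text
14.65 [ 0.5647 -0.0485  0.1034] F [-9.1 -2.2  3.4] M [-0.33  1.49  0.08] w 0.094
xaz 102.47 tiltfix shares [-0.048  0.003  0.   ]
t 0.5411 s -0.1686 z 0.1034 Fn -9.4 Fs -0.2 Mn 0.0 Ms 1.53
```

Sliding down freely at about 6 N of friction.

Call:
carry_out --moves '[[[0,0,0,0,0,0.05,-1],[0,0,0,0,0,0.05,-1],[0,0,0,0,0,0.05,-1],[0,0,0,0,0,0,-1]]]'

```text
time: 14.98
tool_pos: [0.5647, -0.0486, 0.0974]
tool_rot: [-0.001, 0.626, 0.78, -0.002]
contact_force: [-9.6, -2.8, 3.1]
gripper_width: 0.093
```

```bash
python3 st.py
```

```text
14.9833 [ 0.5647 -0.0486  0.0974] F [-9.6 -2.8  3.1] M [-0.38  1.47 -0.  ] w 0.093
xaz 102.47 tiltfix shares [-0.047  0.004  0.   ]
t 0.5411 s -0.1687 z 0.0974 Fn -10.0 Fs -0.7 Mn -0.05 Ms 1.52
```

Call:
carry_out --moves '[[[0,0,0,0,0,0.05,-1],[0,0,0,0,0,0.05,-1],[0,0,0,0,0,0.05,-1],[0,0,0,0,0,0,-1]]]'

```text
time: 15.32
tool_pos: [0.5647, -0.0486, 0.0913]
tool_rot: [-0.001, 0.626, 0.78, -0.002]
contact_force: [-9.5, -2.5, 3.1]
gripper_width: 0.096
```

```bash
python3 st.py
```

```text
15.3167 [ 0.5647 -0.0486  0.0913] F [-9.5 -2.5  3.1] M [-0.42  1.37 -0.01] w 0.096
xaz 102.47 tiltfix shares [-0.047  0.005  0.   ]
t 0.5411 s -0.1687 z 0.0913 Fn -9.8 Fs -0.4 Mn -0.11 Ms 1.43
```

Roughly 4 mm remain to home.

Call:
carry_out --moves '[[[0,0,0,0,0,0.04,-1],[0,0,0,0,0,0.03,-1],[0,0,0,0,0,0,-1]]]'

```text
time: 15.57
tool_pos: [0.5648, -0.0486, 0.0887]
tool_rot: [-0.001, 0.626, 0.78, -0.002]
contact_force: [-8.9, -1.7, 3.9]
gripper_width: 0.096
```

```bash
python3 st.py
```

```text
15.5667 [ 0.5648 -0.0486  0.0887] F [-8.9 -1.7  3.9] M [-0.4   1.43  0.01] w 0.096
xaz 102.47 tiltfix shares [-0.044  0.005  0.   ]
t 0.5412 s -0.1687 z 0.0887 Fn -9.0 Fs 0.2 Mn -0.09 Ms 1.49
```

Call:
carry_out --moves '[[[0,0,0,0,0,0.03,-1],[0,0,0,0,0,0.02,-1],[0,0,0,0,0,0,-1]]]'

```text
time: 15.82
tool_pos: [0.565, -0.0486, 0.087]
tool_rot: [-0.001, 0.626, 0.78, -0.001]
contact_force: [-10.0, -2.1, 4.9]
gripper_width: 0.097
```

```bash
python3 st.py
```

```text
15.8167 [ 0.565  -0.0486  0.087 ] F [-10.   -2.1   4.9] M [-0.31  1.45  0.01] w 0.097
xaz 102.48 tiltfix shares [-0.04   0.005  0.   ]
t 0.5413 s -0.1687 z 0.087 Fn -10.3 Fs 0.1 Mn 0.01 Ms 1.48
```

Still going down without a stop (6 N to 7.6 N), so I'll continue in 1 mm steps until the force jumps.

Call:
carry_out --moves '[[[0,0,0,0,0,0.025,-1],[0,0,0,0,0,0,-1]]]'

```text
time: 15.98
tool_pos: [0.565, -0.0486, 0.0865]
tool_rot: [-0.001, 0.626, 0.78, -0.001]
contact_force: [-11.3, -2.1, 6.1]
gripper_width: 0.091
```

```bash
python3 st.py
```

```text
15.9833 [ 0.565  -0.0486  0.0865] F [-11.3  -2.1   6.1] M [-0.29  1.6   0.08] w 0.091
xaz 102.48 tiltfix shares [-0.039  0.005  0.   ]
t 0.5414 s -0.1688 z 0.0865 Fn -11.5 Fs 0.4 Mn 0.06 Ms 1.62
```

Call:
carry_out --moves '[[[0,0,0,0,0,0.025,-1],[0,0,0,0,0,0,-1],[0,0,0,0,0,0,-1]]]'

```text
time: 16.23
tool_pos: [0.5651, -0.0486, 0.0862]
tool_rot: [-0.001, 0.626, 0.78, -0.001]
contact_force: [-13.3, -1.9, 8.2]
gripper_width: 0.095
```

```bash
python3 st.py
```

```text
16.2333 [ 0.5651 -0.0486  0.0862] F [-13.3  -1.9   8.2] M [-0.26  1.7   0.03] w 0.095
xaz 102.48 tiltfix shares [-0.038  0.006  0.   ]
t 0.5415 s -0.1688 z 0.0862 Fn -13.4 Fs 1.0 Mn 0.11 Ms 1.72
```

Call:
carry_out --moves '[[[0,0,0,0,-0.03,0.04,-1],[0,0,0,0,0,0,-1],[0,0,0,0,0,0,-1]]]'

```text
time: 16.48
tool_pos: [0.5651, -0.0487, 0.0856]
tool_rot: [0.0, 0.626, 0.78, -0.0]
contact_force: [-11.9, -0.5, 10.8]
gripper_width: 0.096
```

```bash
python3 st.py; python3 wr.py w10; python3 - <<'E'
from plant import grab_frame
import cv2
a=grab_frame("scene")["frame"][155:305,205:355]
cv2.imwrite("pics/s10.png",cv2.resize(a,(600,600),interpolation=2)[:,:,::-1])
E
```

```text
16.4833 [ 0.5651 -0.0487  0.0856] F [-11.9  -0.5  10.8] M [-0.04  1.46  0.02] w 0.096
xaz 102.48 tiltfix shares [-0.006  0.009  0.   ]
t 0.5414 s -0.1689 z 0.0856 Fn -11.7 Fs 2.1 Mn 0.28 Ms 1.43
16.4833 [ 0.5651 -0.0487  0.0856] [ 2.000e-04  6.261e-01  7.798e-01 -4.000e-04] [-0.22  0.02  1.85 -0.    1.27 -2.  ]
```

View pics/w10.png

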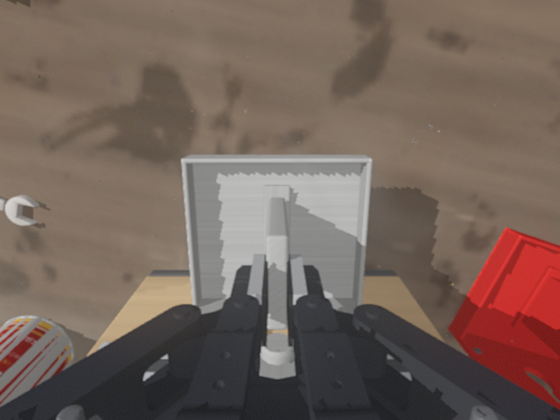

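View pics/s10.png

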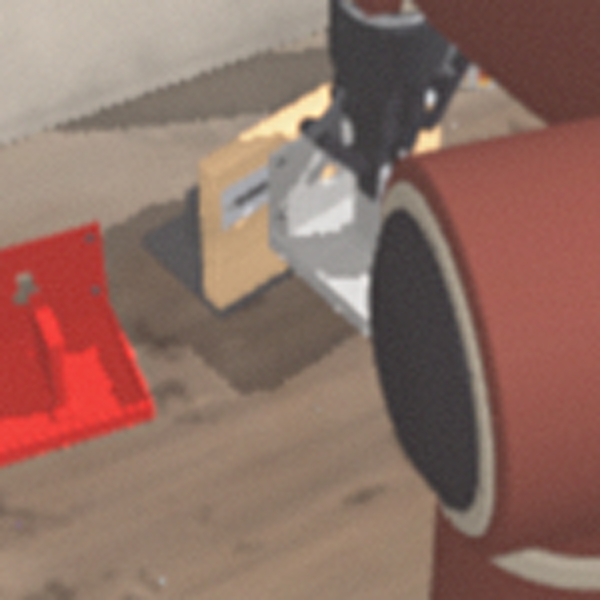

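```bash
python3 - <<'E'
from h import *
import pickle
for n in("w7","w8","w10"):
    f,T,s=pickle.load(open(n+".pkl","rb")); W=pts(f,T)
    z0=s["tool_pos"][2]-.0394
    Wt=pts(f,f["hand_eye"])
    fl=Wt[185:250,225:255].reshape(-1,3)  # floor patch
    A=np.c_[fl[:,:2],np.ones(len(fl))]; c=np.linalg.lstsq(A,fl[:,2],rcond=None)[0]
    lip=Wt[150:165,200:350].reshape(-1,3); lip=lip[lip[:,2]<np.nanpercentile(lip[:,2],30)+.004]
    dv=Wt[190:245,270:285].reshape(-1,3); B=np.c_[dv[:,1],np.ones(len(dv))]; e=np.linalg.lstsq(B,dv[:,2],rcond=None)[0]
    print(n,"floor at grip depth(tool z)",c[2].round(4),"slope y deg",np.degrees(c[1]).round(2),"x",np.degrees(c[0]).round(2),"lip",np.nanmean(lip,0).round(4),"divtop slope",np.degrees(e[0]).round(2),e[1].round(4))
    a=W[330:365,268:290,:]; 
E
```

```text
** On entry to DLASCL parameter number  4 had an illegal value
 ** On entry to DLASCL parameter number  4 had an illegal valueTraceback (most recent call last):
  File "<stdin>", line 8, in <module>
    x, resids, rank, s = _umath_linalg.lstsq(a, b, rcond,
                         ~~~~~~~~~~~~~~~~~~~^^^^^^^^^^^^^
                                             signature=signature)
                                             ^^^^^^^^^^^^^^^^^^^^
    raise LinAlgError("SVD did not converge in Linear Least Squares")
numpy.linalg.LinAlgError: SVD did not converge in Linear Least Squares
```

```bash
python3 - <<'E'
from h import *
import pickle
ok=lambda q:q[~np.isnan(q).any(1)]
for n in("w7","w8","w10"):
    f,T,s=pickle.load(open(n+".pkl","rb"))
    Wt=pts(f,f["hand_eye"])
    fl=ok(Wt[185:250,225:255].reshape(-1,3))
    A=np.c_[fl[:,:2],np.ones(len(fl))]; c=np.linalg.lstsq(A,fl[:,2],rcond=None)[0]
    dv=ok(Wt[195:240,272:284].reshape(-1,3)); B=np.c_[dv[:,1],np.ones(len(dv))]; e=np.linalg.lstsq(B,dv[:,2],rcond=None)[0]
    lip=ok(Wt[150:165,200:350].reshape(-1,3)); lip=lip[lip[:,2]<.035]
    print(n,"floor",c[2].round(4),"sl y",np.degrees(c[1]).round(2),"sl x",np.degrees(c[0]).round(2),"lip",np.median(lip,0).round(4),"divtop",np.degrees(e[0]).round(2),e[1].round(4),np.median(dv,0).round(4))
E
```

```text
w7 floor 0.0345 sl y 0.1 sl x -0.15 lip [-0.0015 -0.0466  0.0222] divtop -825.98 -0.3351 [ 0.0007 -0.0226 -0.0117]
w8 floor 0.0345 sl y 0.16 sl x 0.04 lip [-0.0026 -0.0466  0.0237] divtop -1256.2 -0.5059 [ 0.0003 -0.0227 -0.0116]
w10 floor 0.0346 sl y -1.34 sl x 0.18 lip [-0.0014 -0.0454  0.0224] divtop 1641.34 0.6223 [ 0.0005 -0.022  -0.0097]
```

Call:
carry_out --moves '[[[0,0,0,0,-0.03,-0.03,-1],[0,0,0,0,0,0,-1]]]'

```text
time: 16.75
tool_pos: [0.5644, -0.0488, 0.0862]
tool_rot: [0.001, 0.626, 0.78, 0.0]
contact_force: [-6.9, 0.5, 6.5]
gripper_width: 0.092
```

```bash
python3 st.py
```

```text
16.75 [ 0.5644 -0.0488  0.0862] F [-6.9  0.5  6.5] M [-0.04  0.85 -0.01] w 0.092
xaz 102.47 tiltfix shares [ 0.015  0.012 -0.   ]
t 0.5407 s -0.1689 z 0.0862 Fn -6.6 Fs 2.0 Mn 0.14 Ms 0.84
```

Call:
carry_out --moves '[[[0,0,0,0,0,0,-0.6],[0,0,0,0,0,0,-0.6],[0,0,0,0,0,0,-0.2],[0,0,0,0,0,0,0],[0,0,0,0,0,0,0],[0,0,0,0,0,0,0]]]'

```text
time: 17.25
tool_pos: [0.5644, -0.0485, 0.0843]
tool_rot: [0.001, 0.626, 0.78, 0.0]
contact_force: [0.3, -0.0, -0.6]
gripper_width: 0.501
```

```bash
python3 st.py; python3 wr.py w11
```

```text
17.25 [ 0.5644 -0.0485  0.0843] F [ 0.3 -0.  -0.6] M [ 0.01 -0.01 -0.02] w 0.501
xaz 102.47 tiltfix shares [ 0.016  0.004 -0.   ]
t 0.5409 s -0.1685 z 0.0843 Fn 0.3 Fs -0.1 Mn 0.01 Ms -0.01
17.25 [ 0.5644 -0.0485  0.0843] [6.000e-04 6.261e-01 7.797e-01 4.000e-04] [-0.22  0.02  1.86  0.    1.26 -2.01]
```

View pics/w11.png

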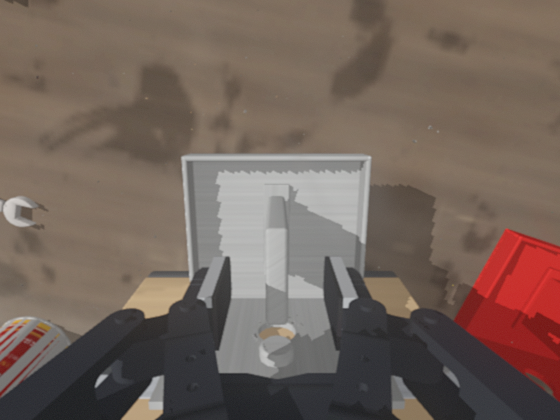

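Call:
carry_out --moves '[[[0,0,0,0,0,-0.2,0],[0,0,0,0,0,-0.4,0],[0,0,0,0,0,-0.6,0],[0,0,0,0,0,-0.8,0],[0,0,0,0,-0.3,-0.8,0],[0,0,0,0,-0.8,-0.3,0],[0,0,0,0,-0.8,0,0],[0,0,0,0,-0.8,0,0]]]'

```text
time: 17.97
tool_pos: [0.4586, -0.0722, 0.2107]
tool_rot: [0.002, 0.626, 0.78, 0.001]
contact_force: [-1.1, -0.4, 0.1]
gripper_width: 0.504
```

Call:
carry_out --moves '[[[0,0,0,0,-0.6,0,0],[0,0,0,0,-0.5,0,0],[0,0,0,0,0,0,0],[0,0,0,0,0,0,0]]]'

```text
time: 18.3
tool_pos: [0.4156, -0.0815, 0.209]
tool_rot: [0.002, 0.627, 0.779, 0.001]
contact_force: [0.4, 0.1, -0.6]
gripper_width: 0.502
```

```bash
python3 st.py; python3 wr.py w12; python3 - <<'E'
from h import *
import pickle
f,T,s=pickle.load(open("w12.pkl","rb")); np.save("x.npy",0)
W=pts(f,T); n=np.load("face.npz")["n"];n2=n[:2]/np.linalg.norm(n[:2]); y=np.array([-n2[1],n2[0]])
t=W[...,:2]@n2; ss=W[...,:2]@y
print("table",np.nanmedian(W[40:80,100:300,2]))
a=(abs(ss+.169)<.06)&(t>.45)&(t<.60)
z=W[...,2]
p=a&(t>.58)&(t<.596)&(z>.12)&(z<.1445); print("plate top z pct",np.percentile(z[p],[50,95,99]).round(4),p.sum())
q=a&(t>.515)&(t<.56)&(abs(ss+.169)<.004)&(z>.1); print("div top z",np.nanmedian(z[q]),q.sum(),"slope",np.degrees(np.polyfit(t[q],z[q],1)[0]).round(2))
g=a&(t>.5)&(t<.575)&(abs(ss+.169)<.045)&(abs(ss+.169)>.02)&(z>.04)&(z<.065); c=np.polyfit(t[g],z[g],1); print("floor z",np.median(z[g]),"slope",np.degrees(np.arctan(c[0])).round(2))
from plant import grab_frame
fr=grab_frame("scene")["frame"][145:305,205:365]
cv2.imwrite("pics/s12.png",cv2.resize(fr,(600,600),interpolation=2)[:,:,::-1])
E
```

```text
18.3 [ 0.4156 -0.0815  0.209 ] F [ 0.4  0.1 -0.6] M [-0.02 -0.01 -0.06] w 0.502
xaz 102.41 tiltfix shares [ 0.036  0.017 -0.   ]
t 0.3884 s -0.1689 z 0.209 Fn 0.4 Fs -0.0 Mn -0.02 Ms -0.0
18.3 [ 0.4156 -0.0815  0.209 ] [0.0016 0.6265 0.7794 0.0008] [-0.37 -0.47  2.05  0.    1.55 -2.16]
table 0.001006633406259616Traceback (most recent call last):
  File "<stdin>", line 9, in <module>
    return _quantile_unchecked(
        a, q, axis, out, overwrite_input, method, keepdims, weights)
    return _ureduce(a,
                    func=_quantile_ureduce_func,
    ...<5 lines>...
                    overwrite_input=overwrite_input,
                    method=method)
    r = func(a, **kwargs)
    result = _quantile(arr,
                       quantiles=q,
    ...<2 lines>...
                       out=out,
                       weights=wgt)
    slices_having_nans = np.isnan(arr[-1, ...])
                                  ~~~^^^^^^^^^
IndexError: index -1 is out of bounds for axis 0 with size 0
```

View pics/w12.png

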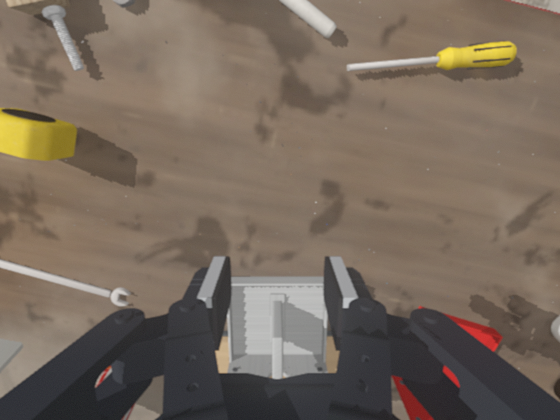

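Call:
carry_out --moves '[[[-1,0,0,0,0,-0.5,0],[-1,0,0,0,0,-0.5,0],[-1,0,0,0,0,0,0],[-1,0,0,0,0,0,0],[-1,0,0,0,0,0,0],[-1,0,0,0,0,0,0],[0,0,0,0,0,0,0],[0,0,0,0,0,0,0]]]'

```text
time: 19.02
tool_pos: [0.4138, -0.0822, 0.2481]
tool_rot: [0.162, 0.605, 0.753, 0.202]
contact_force: [0.2, -0.9, 0.5]
gripper_width: 0.502
```

```bash
python3 wr.py w13; python3 - <<'E'
from h import *
import pickle
from plant import grab_frame
fr=grab_frame("scene")["frame"][145:305,205:365]
cv2.imwrite("pics/s13.png",cv2.resize(fr,(600,600),interpolation=2)[:,:,::-1])
f,T,s=pickle.load(open("w13.pkl","rb"))
W=pts(f,T); n=np.load("face.npz")["n"];n2=n[:2]/np.linalg.norm(n[:2]); y=np.array([-n2[1],n2[0]])
t=W[...,:2]@n2; ss=W[...,:2]@y; z=W[...,2]
a=(abs(ss+.169)<.06)&(t>.45)&(t<.60)
def rep(nm,m):
    if m.sum()<10: print(nm,m.sum()); return
    A=np.polyfit(t[m],z[m],1); print(nm,m.sum(),"z",np.percentile(z[m],[5,50,95,99]).round(4),"t",np.percentile(t[m],[5,50,95]).round(4),"slope",np.degrees(np.arctan(A[0])).round(2))
rep("plate",a&(t>.58)&(t<.5945)&(z<.1425)&(z>.06))
pl=a&(t>.578)&(t<.5945)&(z<.135)&(z>.06)&(abs(ss+.169)>.025); B=np.polyfit(z[pl],t[pl],1); print("plate front t @z.09",np.polyval(B,.09),"lean deg",np.degrees(B[0]))
rep("divtop",a&(t>.517)&(t<.555)&(abs(ss+.169)<.004)&(z>.11))
rep("floor",a&(t>.5)&(t<.575)&(abs(ss+.169)<.045)&(abs(ss+.169)>.02)&(z>.04)&(z<.062))
print("ss of divider",np.nanmean(ss[a&(t>.52)&(t<.555)&(abs(ss+.169)<.02)&(z>.12)]))
E
```

```text
19.0167 [ 0.4138 -0.0822  0.2481] [0.1624 0.6054 0.7526 0.2015] [-0.67 -0.92  2.31  0.4   1.41 -2.45]
plate 4215 z [0.0654 0.1091 0.1398 0.1408] t [0.5844 0.587  0.5899] slope -81.37
plate front t @z.09 0.5879604689911849 lean deg -2.8054374603340744
divtop 158 z [0.1199 0.1211 0.1227 0.123 ] t [0.5186 0.5351 0.5526] slope 3.27
floor 1553 z [0.0473 0.0493 0.0516 0.0521] t [0.5111 0.5389 0.5708] slope 3.38
ss of divider -0.16946652320713182
```

View pics/w13.png

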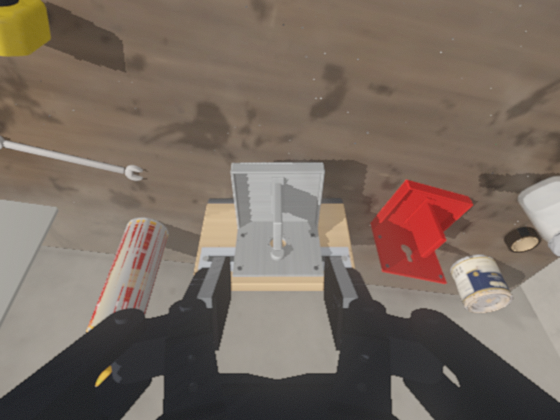

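View pics/s13.png

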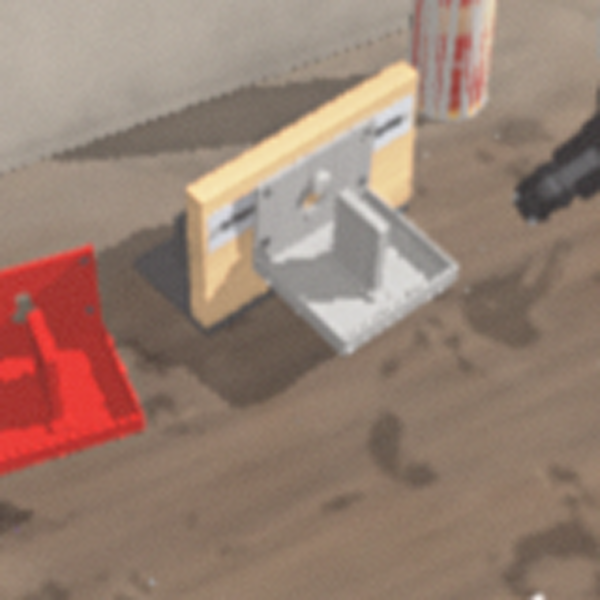

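```bash
python3 - <<'E'
import cv2,pickle
f,T,s=pickle.load(open("w13.pkl","rb"))
cv2.imwrite("pics/w13c.png",cv2.resize(f["frame"][150:300,190:365],None,fx=4,fy=4,interpolation=2)[:,:,::-1])
E
```

```text
(no output)
```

View pics/w13c.png

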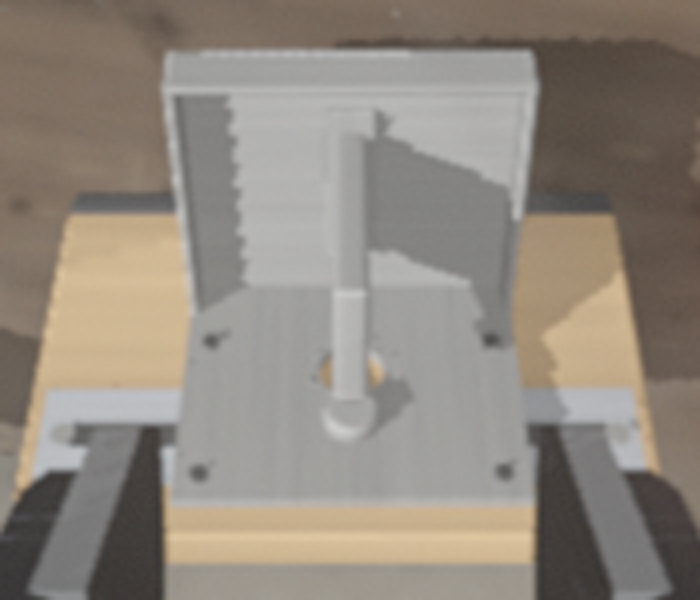

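The stud head sits above the empty round hole, covering the slot's upper end. The tray is straight and nothing is touching it, so I'll hand in.

```bash
python3 -c "
from plant import ticket; print(ticket.job_done())"
```

```text
the job is handed in; nothing more can be done
None
```

The tray is hanging on the stud, fully down as far as I can measure, and I handed the job in at about 19 s of the 72 s allowed. I was given no verdict.

**What I did:** I gripped the grey steel tray by its middle divider and left the red look-alike alone. The wrist camera showed the stud about 4 mm left of the rail's middle. The head went into the keyhole with no contact force. I pressed in at about 10 N and slid the tray down roughly 20 mm until it met a stop. I then let go and backed the gripper clear.

**What the last checks showed:**
- **Forces:** The most I saw was about 13 N against the stand and 11 N downward at the stop. With the gripper open and clear, the forces read about zero.
- **Height:** The tray's top edge reads 0.1408 m, against 0.140 m when fully home. The camera reads 1 to 2 mm high, so this agrees.
- **Position:** The stud's head sits above the empty round hole, over the slot's upper end.
- **Tilt:** The tray hangs about 3° nose-down. It had already pitched 1.3° in the grip at the stop, and I took the rest for natural play on the stud. This is the one reading that isn't square.
- **Stop:** The gripper's final height was 1 to 2 mm below what I predicted. I put that down to the tray pitching in the grip, because the tray's own height agrees with home.
- **Bystanders:** I never reached toward the jar, tape measure or spanner. All three appear in the late wrist pictures, but I didn't measure their positions again.

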